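# Weigh the putty jar on the delicate scale

### The job

Weigh the open jar of putty: stand it upright in the middle of the bench scale's round pan and let go of it there. Set it down gently, without dropping it: the scale is made for one kilogram, so never push on its pan with more than that weight, about 10 newtons. Do not shift or upset the glue bottle that stands near the jar.

Things in the scene. Friction and masses are not known exactly. Their poses are not given: they have to be found in the camera images.
- putty_jar: The open jar: a squat white round jar with a wide open mouth and no lid on, 52 mm across and 58 mm tall, 0.08 to 0.15 kg, loose, standing on the table. It is firm enough for any ordinary grip round its body. Origin: centre of its underside; z up along its axis.
- scale_pan: The bench scale's pan: a flat round steel disc, 120 mm across, 5 mm thick, held level on a sprung stem above the scale's grey housing. Origin: the middle of its top face, 45 mm above the table when empty; z up, x and y those of the housing. It sinks straight down about 1 mm for each newton (100 g) put on it, to a stop at 12 mm. Never more than 10 N.
- glue_bottle: White glue bottle with a red nozzle, 45 mm across and 131 mm tall, loose, standing upright about 0.15 m behind the jar (farther from the robot) and a little to its left. Not to be moved. Origin: centre of its underside; z up.
- scale: The bench scale's grey housing, 150 mm (x) by 140 mm (y), its top 24 mm above the table, fixed there; dark display and two keys at its front (-x). The pan's centre lies at x = 18 mm, y = 0. Origin: centre of its underside, z up; yaw up to 20 degrees either way. It stands left or right on the table, the jar on the other side.
Not all that is in view belongs to the job. There is more than one size of the putty_jar; the one meant has the size given above.

How it is judged (in metres and radians):
At the end, for the whole second after the job is handed in: The jar stands still and upright (within 10 degrees) on the scale's pan, its axis within 25 mm of the pan's centre, and its weight rests on the pan; the glue bottle stands upright within 30 mm of where it was (horizontal distance between putty_jar and scale_pan below 0.025 m and z of putty_jar in the frame of scale_pan between -0.006 and 0.006 m and angle between each of putty_jar, glue_bottle's own z axis and vertical below 0.17 rad and contact force between putty_jar and scale_pan above 0.3 N and linear speed of putty_jar below 0.02 m/s and distance of glue_bottle from where it was at the start of the episode below 0.03 m); the robot touches nothing.
It fails at once if the scale's pan is pushed on with more than 10 N (contact force between scale_pan and anything else above 10 N).
It fails at once if the jar is dropped (moves faster than 0.5 m/s while the fingers do not hold it, a fall of over about 13 mm) (linear speed of putty_jar above 0.5 m/s and contact force between the fingers and putty_jar below 0.1 N).
It fails at once if the glue bottle is shifted by more than 30 mm or tipped by more than 20 degrees (distance of glue_bottle from where it was at the start of the episode above 0.03 m or angle between glue_bottle's own z axis and vertical above 0.35 rad).
It also fails if it takes over 40 s, if anything falls off the work surface, if the arm or the gripper's body presses on something with over 40 N, if the wrist force passes 120 N, or if a joint passes its speed limit or range.

### The arm

A 7-joint arm with a two-finger parallel gripper is mounted at the origin on a cart in front of the work surface, level with it; the furniture and walls round the work are solid. World frame = base frame: x ahead of the robot, y to its left, z up, the work surface at z = 0. Lengths are in mm, angles in rad, forces in N, time in s.
With the tool pointing down it reaches from about 400 to 875 mm from the base axis. Payload 4.4 kg.
Tool frame: the origin (TCP) lies at the very end of the fingers, on their centre line; the grasp point (between the pads) lies 19 mm behind it; z points along the fingers, y is the line along which they close (so a half turn about z gives the same grasp; the last joint's range is limited). The gripper opens to 85 mm and grips with 20 to 120 N. Pads are 22 mm wide; open, the fingers measure 114 mm over their backs; the gripper's body (76 mm by 85 mm) begins 54 mm behind the grasp point. The pads swing forward as they close: fully open they stand 13 mm farther back than shut.
Start: joints at [1.107, 0.628, 0.038, 1.517, -0.027, 0.996, -0.02], TCP at [251.832, -599.248, 231.313] pointing down, gripper open.
Joint ranges: [-3.06, 3.06], [-0.37, 2.12], [-1.25, 1.32], [0.18, 2.47], [-1.1, 4.24], [0.23, 1.98], [-2.94, 2.94]. Speed limits (rad/s): [2.57, 2.57, 3.14, 3.14, 3.14, 3.14, 3.14].

### API

Orientations are given as [roll, pitch, yaw] about the fixed x, y, z axes, in that order (R = Rz(yaw) Ry(pitch) Rx(roll)).
In Python, from cell import monitor, viewer, workorder gives the robot as it stands.
- The arm moves only by the tool arm_command, never from a script. Its argument "series" is one flat list of numbers, 5 for each row, row after row: the opening in per cent of the stroke, from 0 (shut) to 100 (fully open), then the shift along the tool's x, y, z in cm, then the turn about the tool's z in degrees. In form: [claw, x, y, z, roll, claw, x, y, z, roll, ...]. A call has exactly 5 rows; each row is the pose to reach, as a shift and turn from the pose commanded when the call began, along the tool's axes at that moment; what a row does not reach only later rows make up. A row lasts 1/12 s, in which the tool goes at most 41.7 mm and 7.16 degrees, less where a joint would pass 70% of its speed; a pose out of reach is approached as far as the arm can. A call with a gripper value outside its range is refused whole. The fingers move at their own pace and stop on an object; the grip force is fixed at half the most. Time passes only in rows, so rows that repeat a pose let the fingers close, or fill a call up. It gives the time, the measured TCP pose, the force, the opening and the grip force at its end, in the units of the state.
- monitor.read_state(): the state, without advancing time (a new reading comes with each control period).
- viewer.get_image(name): name is "scene" or "top" or "wrist"; returns (picture, depth): 420x560x3 uint8, red, green, blue; 420x560 float32, mm along the optical axis (not along the pixel's ray), 0 where there is no reading.
- viewer.camera_model(name): a dict with "mtx" (3x3 intrinsics, pixels), "R" (3x3) and "t" (3): a world point X has camera coordinates R X + t. Camera axes: x right, y down, z forward; pixel columns grow to the right and rows downward; lengths in mm; the calibration is good to about 2 mm. A picture is of the moment at which its call begins: read the wrist's pose just before it. camera_model takes no time and is no camera call; for the wrist camera it gives the pose at the moment of the call.
- workorder.finish_job(): hands the job in; it is judged then, once.
The state is a dict: "clock": time; "qpos": joint angles; "qd": joint speeds; "tau": joint torques, N m; "eef_pos": TCP position; "tool_rot": TCP orientation; "force": force on the tool from outside, world axes, zero at the start; "torque": the same for the moment, N m; "width": finger opening in mm; "gripper_force": force on a finger pad.
Only numpy, scipy, OpenCV 4.12 (cv2) and the standard library are available. Lean on these libraries where they do the work, as an engineer would, in place of code of your own. Each camera call takes 0.05 s, during which the arm holds its last target. There are 200 camera calls.

## Working session

There is one attempt and no reset: what is moved stays moved. The work goes in short steps, Python scripts to look and compute and a tool call to move; the robot and the scene stay as the last step left them, time stands still between calls to the robot, and variables do not carry over. Pictures are saved under pics/ and viewed, at most 10 in all, crops included, and the job is handed in when it is done.

Besides the shell and the picture viewer there is one more tool, called after "Emit:" as name(argument=value, ...) on one line, values as JSON. arm_command: Moves the arm, as the interface text tells. Its arguments: {"type":"object","properties":{"series":{"type":"array","items":{"type":"number"}}},"required":["series"]}

```bash
mkdir -p pics; python3 - <<'E'
from cell import monitor, viewer
import cv2,numpy as np
s=monitor.read_state();print({k:np.round(s[k],3).tolist() for k in s})
for n in("scene","top"):
    p,d=viewer.get_image(n);np.savez(f"{n}.npz",p=p,d=d,**viewer.camera_model(n))
    cv2.imwrite(f"pics/{n}.png",p[:,:,::-1])
    c=viewer.camera_model(n);print(n,np.round(-c["R"].T@c["t"]),np.round(c["R"],2).tolist())
E
```

```text
{'clock': 0.0, 'qpos': [1.107, 0.629, 0.038, 1.518, -0.027, 0.996, -0.02], 'qd': [-0.0, -0.0, -0.001, -0.0, -0.001, 0.0, -0.0], 'tau': [0.0, -56.339, 1.227, -19.344, 0.011, 0.011, 0.0], 'eef_pos': [251.602, -598.688, 230.396], 'tool_rot': [-3.14, 0.0, 0.398], 'force': [0.198, -0.12, 0.407], 'torque': [-0.004, 0.027, 0.033], 'gripper_force': 0.0, 'width': 85.355}
scene [ 363. -561.  630.] [[0.94, -0.35, -0.02], [-0.25, -0.63, -0.73], [0.24, 0.69, -0.68]]
top [ 398.   26. 1209.] [[-0.0, -1.0, 0.01], [-0.99, 0.0, -0.17], [0.17, -0.01, -0.99]]
```

View pics/scene.png

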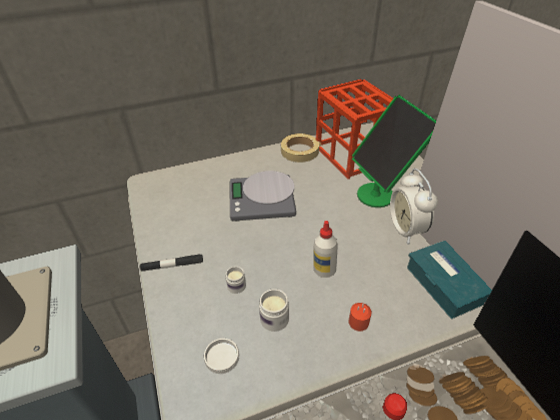

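View pics/top.png

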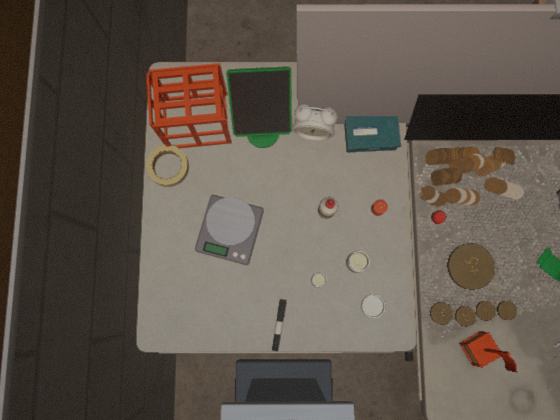

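The scene view shows the big jar at (273,309), a smaller decoy at (235,279), the bottle at (325,250) and the scale at (265,195). In the top view the jar is at (358,262), the decoy at (318,280), the lid at (373,306), the bottle at (328,207) and the pan at (230,221).

```bash
cat >h.py <<'E'
import numpy as np
def ray(c,u,v,z):
    R,t=c["R"],c["t"];o=-R.T@t;d=R.T@np.linalg.solve(c["mtx"],[u,v,1.]);return o+d*(z-o[2])/d[2]
def cloud(c):
    d=c["d"];v,u=np.mgrid[:d.shape[0],:d.shape[1]]
    P=np.linalg.solve(c["mtx"],np.stack([u,v,np.ones_like(u)],0).reshape(3,-1).astype(float))*d.reshape(-1)
    return (c["R"].T@(P-np.asarray(c["t"]).reshape(3,1))).T.reshape(*d.shape,3)
E
python3 - <<'E'
from h import *
import cv2
c={k:v for k,v in np.load("top.npz").items()};s={k:v for k,v in np.load("scene.npz").items()}
for n,c_,lst in(("top",c,dict(jar=(358,262),small=(318,280),lid=(373,306),bottle=(328,207),pan=(230,221),tom=(380,208))),("scene",s,dict(jar=(273,309),small=(235,279),bottle=(325,250),pan=(268,187)))):
    X=cloud(c_);valid=c_["d"]>0
    for k,(u,v) in lst.items():
        r=42 if k=="pan" else (18 if n=="top" else 32)
        Y=X[max(0,v-r):v+r,u-r:u+r].reshape(-1,3);m=valid[max(0,v-r):v+r,u-r:u+r].reshape(-1)
        Y=Y[m];Y=Y[(Y[:,2]>(36 if k=="pan" else 8))]
        if k=="pan":Y=Y[Y[:,2]<60]
        q=np.linalg.norm(Y[:,:2]-np.median(Y[:,:2],0),axis=1)<(80 if k=="pan" else 40)
        Y=Y[q]
        (cx,cy),rad=cv2.minEnclosingCircle(Y[:,:2].astype(np.float32))
        print(n,k,np.round(np.median(Y,0)),"circ",round(cx),round(cy),round(rad),"ztop",np.round(np.percentile(Y[:,2],[50,90,98])))
print("rim ray",ray(c,358,262,58),"pan ray",ray(c,230,221,45))
# housing / pan mask by contour
g=cv2.cvtColor(c["p"],cv2.COLOR_RGB2HSV)
m=((g[...,2]>0)&(cloud(c)[...,2]>37)&(cloud(c)[...,2]<60)).astype(np.uint8)
m[:, :185]=0;m[:,280:]=0;m[:180]=0;m[275:]=0
cs,_=cv2.findContours(cv2.morphologyEx(m,cv2.MORPH_OPEN,np.ones((5,5))),0,1)
for k in cs:
    if len(k)>5:
        e=cv2.fitEllipse(k);print(cv2.contourArea(k),e,ray(c,*e[0],45))
E
```

```text
top jar [ 485. -171.   44.] circ 490 -173 31 ztop [44. 58. 62.]
top small [442. -78.  31.] circ 442 -78 18 ztop [31. 41. 43.]
top lid [ 375. -213.   14.] circ 379 -212 29 ztop [14. 16. 18.]
top bottle [610. -96.  85.] circ 622 -98 27 ztop [ 85. 112. 130.]
top pan [585. 138.  46.] circ 587 139 60 ztop [46. 49. 51.]
top tom [ 620. -231.   39.] circ 623 -233 18 ztop [39. 43. 45.]
scene jar [ 485. -182.   42.] circ 486 -176 26 ztop [42. 56. 59.]
scene small [443. -86.  29.] circ 443 -80 19 ztop [29. 39. 41.]
scene bottle [ 611. -114.   70.] circ 618 -103 23 ztop [ 70. 108. 126.]
scene pan [584. 133.  45.] circ 586 137 61 ztop [45. 46. 47.]
rim ray [ 482.09225259 -170.16521088   58.        ] pan ray [584.30528808 138.92024777  45.        ]
1758.5 ((230.12257385253906, 220.65948486328125), (46.97914505004883, 47.74165725708008), 90.86148071289062) [585.15100633 138.63176146  45.        ]
```

The jar is at about (486,-174), matching its given size, and the pan at about (585.5,138). I'll grip along a line at about -23°, clear of the small jar, lid and bottle. First I move the arm above the jar.

Emit:
arm_command(series=[100,3.2,-2.5,0,0,100,6.4,-5,0,0,100,9.6,-7.5,0,0,100,12.8,-10,0,0,100,16,-12.5,0,0])

```text
clock: 0.52
eef_pos: [351.3, -420.0, 231.0]
tool_rot: [-3.141, 0.0, 0.397]
force: [0.4, 0.1, -0.2]
width: 85.4
gripper_force: 0.0
```

Emit:
arm_command(series=[100,3.2,-2.5,0,0,100,6.4,-5,0,0,100,9.6,-7.5,0,0,100,12.8,-10,0,0,100,16,-12.5,0,0])

```text
clock: 0.93
eef_pos: [450.4, -242.9, 231.2]
tool_rot: [-3.141, 0.0, 0.398]
force: [0.9, -0.4, -0.3]
width: 85.5
gripper_force: 0.0
```

Emit:
arm_command(series=[100,2,-1.7,0,-6,100,4,-3.4,0,-12,100,6,-5.1,0,-18,100,6,-5.1,0,-24,100,6,-5.1,0,-30])

```text
clock: 1.35
eef_pos: [486.3, -172.1, 231.1]
tool_rot: [-3.141, -0.001, 0.931]
force: [-0.5, -0.8, 0.1]
width: 85.1
gripper_force: 0.0
```

Emit:
arm_command(series=[100,0,0,0,-6,100,0,0,0,-12,100,0,0,0,-14,100,0,0,0,-14,100,0,0,0,-14])

```text
clock: 1.77
eef_pos: [485.3, -174.6, 231.1]
tool_rot: [-3.141, -0.0, 1.164]
force: [-0.2, 0.1, 0.4]
width: 85.5
gripper_force: 0.0
```

```bash
python3 - <<'E'
from cell import monitor, viewer
from h import *
import cv2
c=dict(viewer.camera_model("wrist"));p,d=viewer.get_image("wrist");c.update(p=p,d=d)
cv2.imwrite("pics/w1.png",p[:,:,::-1])
X=cloud(c);m=((d>0)&(X[...,2]>52)&(X[...,2]<64)&(np.hypot(X[...,0]-486,X[...,1]+174)<45)).astype(np.uint8)
Y=X[m>0];print(len(Y),np.median(Y,0),cv2.minEnclosingCircle(Y[:,:2].astype(np.float32)))
k=max(cv2.findContours(m,0,1)[0],key=len);e=cv2.fitEllipse(k);print(e,ray(c,*e[0],58))
print(monitor.read_state()["eef_pos"])
E
```

```text
389 [ 485.94815227 -176.45904265   57.16253626] ((486.3049011230469, -174.6136932373047), 24.287080764770508)
((284.69671630859375, 187.87867736816406), (42.3509407043457, 43.25127410888672), 99.16124725341797) [ 486.7629014  -173.42831979   58.        ]
[ 485.37221796 -174.60159094  231.15421313]
```

View pics/w1.png

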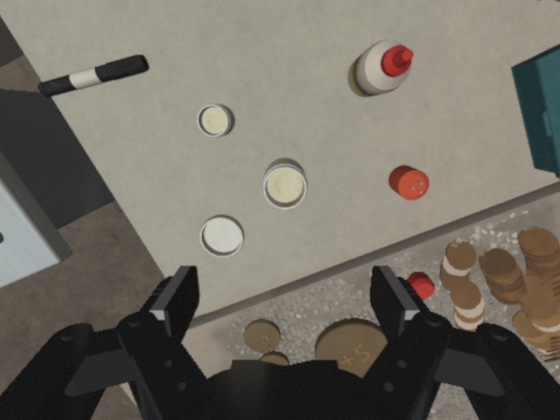

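The jar at (286,187) is centred between the fingers and both sides are clear, so I descend.

Emit:
arm_command(series=[100,0,0,4,0,100,0,0,8,0,100,0,0,11,0,100,0,0,13,0,100,0,0,15,0])

```text
clock: 2.23
eef_pos: [484.9, -174.4, 79.6]
tool_rot: [-3.14, 0.0, 1.165]
force: [0.4, -0.3, -0.3]
width: 85.5
gripper_force: 0.0
```

Emit:
arm_command(series=[100,0,0,2,0,100,0,0,4,0,100,0,0,5.5,0,100,0,0,6.5,0,100,0,0,6.5,0])

```text
clock: 2.65
eef_pos: [484.4, -174.1, 14.5]
tool_rot: [-3.138, 0.001, 1.165]
force: [0.3, 0.2, -0.0]
width: 85.6
gripper_force: 0.0
```

Emit:
arm_command(series=[60,0,0,0,0,45,0,0,0,0,30,0,0,0,0,30,0,0,0,0,30,0,0,0,0])

```text
clock: 3.07
eef_pos: [486.3, -174.8, 17.8]
tool_rot: [3.139, -0.0, 1.165]
force: [-1.0, -0.1, 6.3]
width: 49.4
gripper_force: 62.3
```

Emit:
arm_command(series=[30,0,0,0,0,30,0,0,0,0,30,0,0,0,0,30,0,0,0,0,30,0,0,0,0])

```text
clock: 3.48
eef_pos: [486.3, -174.8, 17.8]
tool_rot: [3.139, -0.0, 1.165]
force: [-1.5, 1.8, 5.4]
width: 49.6
gripper_force: 62.3
```

Emit:
arm_command(series=[30,0,0,-1,0,30,0,0,-3,0,30,0,0,-6,0,30,0,0,-9,0,30,0,0,-10,0])

```text
clock: 3.9
eef_pos: [487.7, -175.2, 120.8]
tool_rot: [3.135, -0.001, 1.166]
force: [0.6, -0.3, -0.9]
width: 49.8
gripper_force: 62.5
```

Emit:
arm_command(series=[30,2,0,0,0,30,5,0,0,0,30,9,-1,0,0,30,13,-1.3,0,0,30,16.3,-1.6,0,0])

```text
clock: 4.32
eef_pos: [535.5, -15.5, 116.8]
tool_rot: [3.141, -0.001, 1.167]
force: [0.9, -0.0, -0.7]
width: 49.3
gripper_force: 62.4
```

Emit:
arm_command(series=[30,4,-0.4,0,0,30,8,-0.8,0,0,30,12,-1.2,0,0,30,15,-1.5,0,0,30,16.3,-1.6,0,0])

```text
clock: 4.73
eef_pos: [585.2, 144.6, 116.8]
tool_rot: [-3.142, -0.005, 1.172]
force: [0.2, 1.0, -1.6]
width: 49.7
gripper_force: 62.4
```

Emit:
arm_command(series=[30,0,0,0,0,30,0,0,0,0,30,0,0,0,0,30,0,0,0,0,30,0,0,0,0])

```text
clock: 5.15
eef_pos: [584.4, 135.4, 116.4]
tool_rot: [3.142, 0.001, 1.163]
force: [0.3, 0.5, -1.6]
width: 49.7
gripper_force: 62.4
```

```bash
python3 - <<'E'
from cell import monitor, viewer
from h import *
import cv2
s=monitor.read_state();print({k:np.round(s[k],2).tolist() for k in("eef_pos","tool_rot","force","width")})
for n in("wrist","scene"):
    c=dict(viewer.camera_model(n));p,d=viewer.get_image(n);c.update(p=p,d=d)
    cv2.imwrite(f"pics/{n}2.png",p[:,:,::-1] if n=="wrist" else cv2.resize(p[100:240,170:350,::-1],None,fx=4,fy=4))
    X=cloud(c);x=X[(d>0)&(abs(X[...,2]-45)<4)&(np.hypot(X[...,0]-585,X[...,1]-138)<80)]
    print(n,len(x),cv2.minEnclosingCircle(x[:,:2].astype(np.float32)),np.median(x[:,2]))
E
```

```text
{'eef_pos': [584.45, 135.44, 116.39], 'tool_rot': [3.14, 0.0, 1.16], 'force': [0.31, 0.53, -1.55], 'width': 49.66}
wrist 12407 ((586.7108764648438, 137.99847412109375), 59.896060943603516) 44.476975731593434
scene 1303 ((585.3906860351562, 137.27037048339844), 61.701351165771484) 44.588679529502116
```

View pics/wrist2.png

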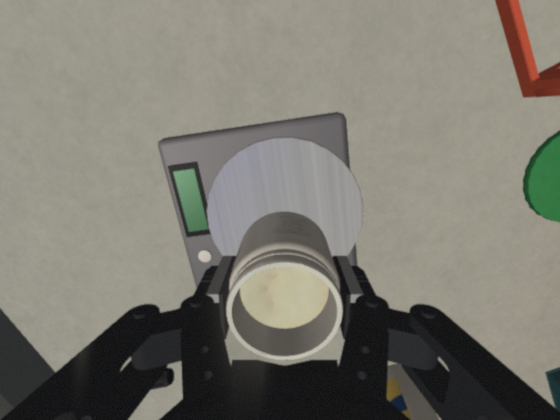

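View pics/scene2.png

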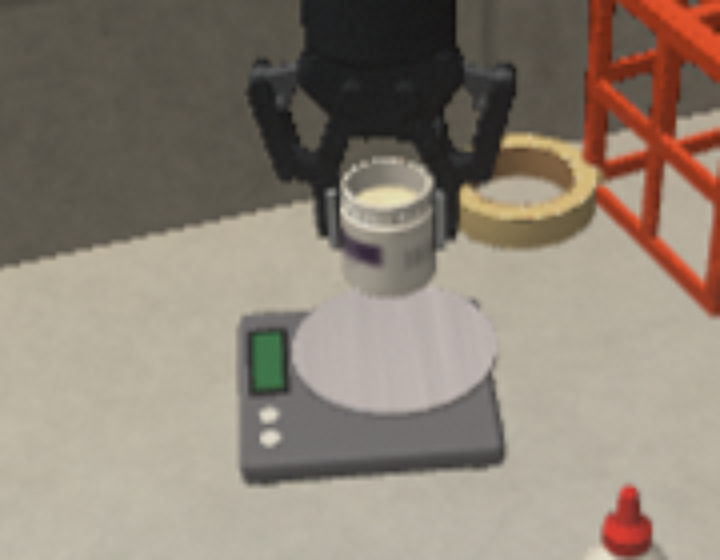

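The jar hangs upright in the grip (rim at (285,310) in the wrist view) over the clear pan at (285,215). Before lowering, I measure the rim height to get the jar's bottom.

```bash
python3 - <<'E'
from cell import monitor, viewer
from h import *
import cv2
e=monitor.read_state()["eef_pos"]
for n in("wrist","scene"):
    c=dict(viewer.camera_model(n));p,d=viewer.get_image(n);c.update(p=p,d=d);X=cloud(c)
    h=cv2.cvtColor(p,cv2.COLOR_RGB2HSV)
    x=X[(d>0)&(h[...,2]>110)&(np.hypot(X[...,0]-e[0],X[...,1]-e[1])<32)&(X[...,2]>80)]
    print(n,e[2],len(x),np.percentile(x[:,2],[1,5,50,90,95,99]));r=x[x[:,2]>np.percentile(x[:,2],95)-4]
    print(cv2.minEnclosingCircle(r[:,:2].astype(np.float32)))
E
```

```text
wrist 116.4239344842654 7989 [137.62371438 138.48031812 141.13400212 156.05778782 156.39869585
 156.86020404]
((587.1168212890625, 141.26510620117188), 30.207435607910156)
scene 116.4239344842654 708 [100.82157721 104.36136629 142.98487701 427.34849305 427.80385107
 430.45286466]
((568.529541015625, 132.009765625), 25.03105926513672)
```

Emit:
arm_command(series=[30,0.1,0,1,0,30,0.2,0,2,0,30,0.2,0,3,0,30,0.2,0,4,0,30,0.2,0,4.6,0])

```text
clock: 5.77
eef_pos: [584.3, 139.3, 68.1]
tool_rot: [-3.139, 0.002, 1.166]
force: [0.3, -0.4, -1.0]
width: 49.5
gripper_force: 62.4
```

Emit:
arm_command(series=[30,0,0,0,0,30,0,0,0,0,30,0,0,0,0,30,0,0,0,0,30,0,0,0,0])

```text
clock: 6.18
eef_pos: [585.8, 139.6, 70.9]
tool_rot: [3.141, -0.001, 1.166]
force: [0.8, 0.2, -0.9]
width: 49.4
gripper_force: 62.4
```

Emit:
arm_command(series=[30,0,0,0.15,0,30,0,0,0.3,0,30,0,0,0.45,0,30,0,0,0.6,0,30,0,0,0.7,0])

```text
clock: 6.6
eef_pos: [585.3, 139.4, 63.1]
tool_rot: [-3.141, 0.0, 1.166]
force: [-0.1, -0.5, -0.5]
width: 49.3
gripper_force: 62.4
```

Emit:
arm_command(series=[30,0,0,0,0,30,0,0,0,0,30,0,0,0,0,30,0,0,0,0,30,0,0,0,0])

```text
clock: 7.02
eef_pos: [585.5, 139.5, 63.4]
tool_rot: [3.141, -0.0, 1.166]
force: [0.9, 0.0, -0.9]
width: 49.2
gripper_force: 62.4
```

Emit:
arm_command(series=[30,0,0,0.05,0,30,0,0,0.1,0,30,0,0,0.15,0,30,0,0,0.15,0,30,0,0,0.15,0])

```text
clock: 7.43
eef_pos: [585.5, 139.5, 61.9]
tool_rot: [3.141, -0.0, 1.166]
force: [-0.1, 0.8, -0.4]
width: 49.4
gripper_force: 62.5
```

Emit:
arm_command(series=[30,0,0,0.05,0,30,0,0,0.1,0,30,0,0,0.1,0,30,0,0,0.1,0,30,0,0,0.1,0])

```text
clock: 7.85
eef_pos: [585.5, 139.6, 60.9]
tool_rot: [3.141, -0.0, 1.166]
force: [0.1, -0.0, 0.4]
width: 49.5
gripper_force: 62.6
```

The jar's weight is now on the pan (tool force went from about -1 to +0.4 N), so I release it.

Emit:
arm_command(series=[58,0,0,0,0,62,0,0,0,0,68,0,0,0,0,76,0,0,0,0,84,0,0,0,0])

```text
clock: 8.27
eef_pos: [585.3, 139.5, 60.7]
tool_rot: [-3.141, 0.0, 1.166]
force: [0.7, -0.3, 0.6]
width: 71.5
gripper_force: 0.0
```

Emit:
arm_command(series=[100,0,0,0,0,100,0,0,0,0,100,0,0,0,0,100,0,0,0,0,100,0,0,0,0])

```text
clock: 8.68
eef_pos: [585.4, 139.5, 60.8]
tool_rot: [-3.142, 0.0, 1.166]
force: [-0.2, -0.1, 0.1]
width: 85.5
gripper_force: 0.0
```

```bash
python3 - <<'E'
from cell import monitor, viewer
import cv2
for n in("wrist","scene"):
    p,d=viewer.get_image(n)
    q=p[:,:,::-1] if n=="wrist" else cv2.resize(p[100:240,170:350,::-1],None,fx=4,fy=4)
    cv2.imwrite(f"pics/{n}3.png",q)
E
```

```text
(no output)
```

View pics/wrist3.png

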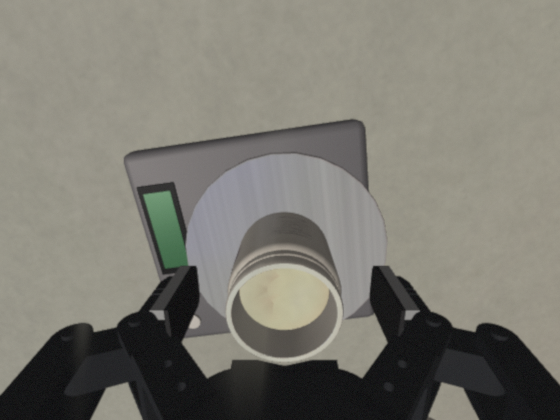

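The jar (rim at (285,310)) stands on the pan with both fingers clear of it, so I lift straight up.

Emit:
arm_command(series=[100,0,0,-0.5,0,100,0,0,-1.5,0,100,0,0,-3.5,0,100,0,0,-6,0,100,0,0,-9,0])

```text
clock: 9.2
eef_pos: [584.5, 139.3, 151.6]
tool_rot: [-3.14, 0.001, 1.166]
force: [1.1, 0.5, 0.3]
width: 85.4
gripper_force: 0.0
```

Emit:
arm_command(series=[100,0,0,-3,0,100,0,0,-5,0,100,0,0,-6,0,100,0,0,-6,0,100,0,0,-6,0])

```text
clock: 9.62
eef_pos: [585.2, 139.4, 210.9]
tool_rot: [3.141, -0.0, 1.166]
force: [-0.9, -0.2, -0.1]
width: 85.5
gripper_force: 0.0
```

```bash
python3 - <<'E'
from cell import monitor, viewer
from h import *
import cv2
c=dict(viewer.camera_model("wrist"));p,d=viewer.get_image("wrist");c.update(p=p,d=d);X=cloud(c)
def near(lo,hi,r):
    x=X[(d>0)&(X[...,2]>lo)&(X[...,2]<hi)&(np.hypot(X[...,0]-585,X[...,1]-138)<r)]
    print(len(x),cv2.minEnclosingCircle(x[:,:2].astype(np.float32)),np.percentile(x[:,2],[5,50,95]))
near(98,110,45);near(38,50,75)
p,d=viewer.get_image("scene");cv2.imwrite("pics/scene4.png",p[:,:,::-1])
E
```

```text
549 ((586.33740234375, 139.87127685546875), 24.270967483520508) [ 98.84345086 101.19661779 102.51436197]
6629 ((586.5819091796875, 137.7966766357422), 59.925315856933594) [42.37473762 43.54036687 44.70590967]
```

View pics/scene4.png

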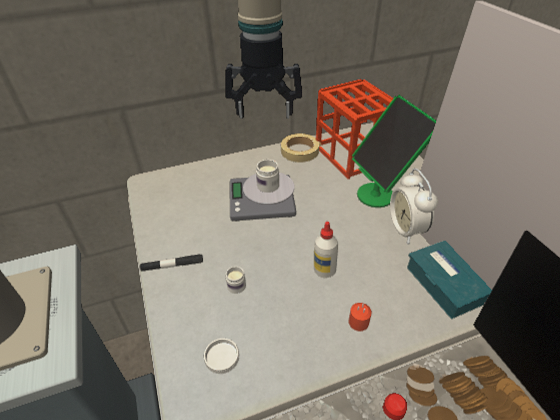

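The jar stands upright at (267,176), 2 mm from the pan's centre. The bottle hasn't moved from (325,250), and the gripper is clear.

```bash
python3 -c "
from cell import workorder
print(workorder.finish_job())"
```

```text
the job is handed in; nothing more can be done
None
```

The job is handed in (no verdict was returned): the putty jar stands upright about 2 mm from the pan's centre, released and untouched, and the glue bottle looks unmoved in the last picture.

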